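# Check a gear on the mesh tester and sort two gears by tooth count

### The job

Of the two gears on the sloping rack, take the one with as many teeth as the master gear, seat it fully on the tester's test post in mesh with the master, and turn it there by its hub so that it drives the master round by about a sixth of a turn. Then lay that gear flat, hub up, in the low tray and lay the other gear flat, hub up, in the deep box, setting both down without dropping them. Do not touch the master gear with the gripper, and leave the loose things round about where they are.

Things in the scene. Friction and masses are not known exactly. Their poses are not given: they have to be found in the camera images.
- tester: Mesh tester, fixed: grey base plate 176 x 104 mm, 16 mm thick. Origin: centre of its underside. The line from the test post to the master gear's axis is its +x axis. A splice jig (fixed flat plate 95 x 240 mm) stands to its left, between rack and robot; that jig's bar is raised, its black knob reaching about 170 mm above the worktop near the jig's right end: carry gears over it.
- post_seat (a point): Point on the axis of the upright test post, on the shoulder where a gear's underside rests (22 mm above the worktop). The post is 16 mm across and rises 40 mm above the shoulder, the last 12 mm tapering to 8 mm. The master gear's axis is 73.5 mm away along the tester's +x.
- master_axis (a point): Point on the vertical axis of the master gear, level with its underside and with the post's shoulder. The master: dark steel, 12 teeth, 84 mm outside and 58 mm root diameter, face 18 mm thick, no hub, only a nut 22 mm across and 5 mm high on top.
- master_gear (a joint): Turn of the master gear about its upright axis, rad, counter-clockwise from above; limits -6.2 to 6.2. At 0 one of its 12 teeth (every 30 degrees) is centred on the tester's +x direction (pointing away from the post). It turns freely with slight friction, 0.03 N m. For mesh, a tooth of the one gear must face a tooth gap of the other on the line between the axes; the play is about 3 mm.
- master_mark (a point): Point on top of the master gear, 30 mm from its axis, under its tooth that joint value 0 puts on the tester's +x; a small white dot lies 24 mm from the axis on the same line. Turns with the master.
- gear_12: Loose steel gear, 12 teeth: outside diameter 84, roots 58, face 18 mm thick, on one side a round hub 36 mm across rising 30 mm above the face (48 mm in all), bore 18.5 mm, 0.28 to 0.46 kg, tooth edges bevelled 1.5 mm. Origin: on its axis, at the underside of the face; +z toward the hub end; +x through the middle of a tooth. Starts on the rack, hub up, axis tilted 25 degrees toward the front.
- gear_16: Loose steel gear with 16 finer teeth, in all other sizes, axes and origin the same as gear_12; it does not mesh with the master. Starts on the same rack beside the other; which lies left or right varies.
- rack: Fixed aluminium rack 248 mm wide with a board sloping at 25 degrees: its front edge is low and has a ledge that the gears' teeth rest on, the board rises toward the rack's +x. Origin: centre of its underside; +x to the rear, +y to the left. The two gears lie side by side, about 56 mm left and right of the middle. Rear top edge about 80 mm high.
- low_tray: Fixed square grey metal tray with a low rim: 130 x 130 mm outside, 122 mm inside, 22 mm high, floor 4 mm thick. Origin: centre of its underside, sides along x and y. For the gear that passed.
- deep_box: Fixed square grey metal box, same plan as the tray but 60 mm high: 130 x 130 mm outside, 122 mm inside, floor 4 mm thick. Origin: centre of its underside. For the other gear.
- brass_weight: Bystander: brass knob weight 45 mm across, 53 mm high, standing loose. Origin at its underside.
- label_roll: Bystander: white label roll 60 mm across, 34 mm high, loose. Origin at its underside.
Things that resemble listed ones, but are neither listed nor needed, are in the scene too. Leave any pink look-alike of the gear_16 alone.

How it is judged:
On the way, in this order (a step that is already met when the one before it is completed fails the run):
1. the 12-tooth gear is fully down on the test post, in mesh with the master (z of gear_12 in the frame of post_seat between -0.003 and 0.003 m and horizontal distance between gear_12 and post_seat below 0.004 m and angle between gear_12's own z axis and vertical below 0.06 rad), for 0.2 s.
2. still seated, it has driven the master round by at least 45 degrees from its starting angle (distance of master_mark from where it was at the start of the episode above 0.023 m and z of gear_12 in the frame of post_seat below 0.004 m and horizontal distance between gear_12 and post_seat below 0.004 m), for 0.1 s.
At the end, for the whole second after the job is handed in: The 12-tooth gear lies flat and hub up on the floor of the low tray, and the 16-tooth gear flat and hub up on the floor of the deep box (underside within 4 mm of the floor, axis within 0.1 rad of vertical), both at rest (x of gear_12 in the frame of low_tray between -0.03 and 0.03 m and y of gear_12 in the frame of low_tray between -0.03 and 0.03 m and height (world z) of each of gear_12, gear_16 below 0.008 m and angle between each of gear_12, gear_16's own z axis and vertical below 0.1 rad and linear speed of each of gear_12, gear_16 below 0.02 m/s and x of gear_16 in the frame of deep_box between -0.03 and 0.03 m and y of gear_16 in the frame of deep_box between -0.03 and 0.03 m); the robot touches nothing.
It fails at once if the gripper touches the master gear (contact force between any of the fingers, the arm and master_gear above 1 N).
It fails at once if a gear is dropped (falling free of the fingers at over 0.7 m/s, as from more than about 25 mm) ((linear speed of gear_12 above 0.7 m/s and contact force between the fingers and gear_12 below 0.2 N) or (linear speed of gear_16 above 0.7 m/s and contact force between the fingers and gear_16 below 0.2 N)).
It fails at once if a bystander is moved by more than 25 mm (distance of any of brass_weight, label_roll from where it was at the start of the episode above 0.025 m).
It also fails if it takes over 64 s, if anything falls off the work surface, if the arm or the gripper's body presses on something with over 40 N, if the wrist force passes 120 N, or if a joint passes its speed limit or range.

### The arm

A 7-joint arm with a two-finger parallel gripper is mounted at the origin on a cart in front of the work surface, level with it; the furniture and walls round the work are solid. World frame = base frame: x ahead of the robot, y to its left, z up, the work surface at z = 0. Lengths are in m, angles in rad, forces in N, time in s.
With the tool pointing down it reaches from about 0.35 to 0.9 m from the base axis. Payload 8.1 kg.
Tool frame: the origin (TCP) lies midway between the tips of the shut fingers; the grasp point (between the pads) lies behind it (arm.tcp_to_grasp is the z of the grasp point in the tool frame, in m); z points along the fingers, y is the line along which they close (so a half turn about z gives the same grasp; the last joint's range is limited). The gripper opens to 92 mm and grips with 3 to 60 N. Pads are 19 mm wide; open, the fingers measure 130 mm over their backs; the gripper's body (75 mm by 190 mm) begins 47 mm behind the grasp point.
Start: joints at [1.114, 0.434, 0.025, 1.573, -0.012, 1.134, -0.075], TCP at [0.217, -0.586, 0.227] pointing down, gripper open.
Joint ranges: [-2.62, 2.62], [-0.44, 2.09], [-1.27, 1.32], [0.08, 2.57], [-1.32, 4.46], [0.12, 2], [-2.74, 2.74]. Speed limits (rad/s): [2.22, 2.22, 3.01, 3.01, 3.14, 3.14, 3.14].

### API

Orientations are given as a rotation vector (axis times angle).
In Python, from cell import readout, vision, arm gives the robot as it stands.
- The arm moves only by the tool carry_out, never from a script. Its argument "increments" is one flat list of numbers, 6 for each row, row after row: the shift along the world's x, y, z in mm, then the turn, a rotation vector about the world's x, y, z in rad. In form: [tx, ty, tz, wx, wy, wz, tx, ty, tz, wx, wy, wz, ...]. A call has 1 to 20 rows; each row shifts and turns the commanded pose from where the row before left it; what a row does not reach is not made up. A row lasts 1/8 s, in which the tool goes at most 62.5 mm and 10.7 degrees, less where a joint would pass 70% of its speed; a pose out of reach is approached as far as the arm can. A call with a gripper value outside its range is refused whole. "grip" is the closure, from 0 (fully open) to 1 (shut), set as the call begins (left out, the last holds). The fingers move at their own pace and stop on an object; "newtons" is the grip in N (left out, the last holds). Time passes only in rows, so rows that do not move let the fingers close. It gives the time, the measured TCP pose, the force, the opening and the grip force at its end, in the units of the state.
- readout.observe(): the state, without advancing time (a new reading comes with each control period).
- vision.get_image(name): name is "scene" or "side" or "wrist"; returns the picture (480x640x3 uint8, red, green, blue); there is no depth.
- vision.calibration(name): a dict with "fov_y" (degrees; the focal length in pixels is half the picture's height over the tangent of half this angle, whatever the lens; pixels are square), "cx", "cy" (the principal point, pixels), "k1" (the pictures are not rectified: a ray, as slopes to the right and down, at radius r is drawn at 1 + k1 r^2 times it, then the intrinsics apply), "pose" (4x4, takes a point from camera to world coordinates). Camera axes: x right, y up, looking along -z (the intrinsics and any distortion apply to the point x, -y, -z); pixel columns grow to the right and rows downward; lengths in m; the calibration is good to about 2 mm. A picture is of the moment at which its call begins: read the wrist's pose just before it. calibration takes no time and is no camera call; for the wrist camera it gives the pose at the moment of the call.
- arm.sign_off(): hands the job in; it is judged then, once.
The state is a dict: "clock": time; "joints": joint angles; "dq": joint speeds; "joint_efforts": joint torques, N m; "position": TCP position; "ee_rot": TCP orientation; "force": force on the tool from outside, world axes, zero at the start; "ft_torque": the same for the moment, N m; "width": opening from 0.0 (shut) to 1.0 (fully open); "gripper_force": force on a finger pad.
Only numpy, scipy, OpenCV 4.12 (cv2) and the standard library are available. Lean on these libraries where they do the work, as an engineer would, in place of code of your own. Each camera call takes 0.05 s, during which the arm holds its last target. There are 200 camera calls.

## Working session

There is one attempt and no reset: what is moved stays moved. The work goes in short steps, Python scripts to look and compute and a tool call to move; the robot and the scene stay as the last step left them, time stands still between calls to the robot, and variables do not carry over. Pictures are saved under pics/ and viewed, at most 13 in all, crops included, and the job is handed in when it is done.

Besides the shell and the picture viewer there is one more tool, called after "Request:" as name(argument=value, ...), one argument or row to a line, values as JSON. carry_out: Moves the arm, as the interface text tells. Its arguments: {"type":"object","properties":{"increments":{"type":"array","items":{"type":"number"}},"grip":{"type":"number"},"newtons":{"type":"number"}},"required":["increments"]}

```bash
ls; mkdir -p pics
python3 - <<'E'
from cell import readout, vision, arm
import cv2,numpy as np
s=readout.observe();print({k:np.round(v,3).tolist() for k,v in s.items()}); print(arm.tcp_to_grasp)
for n in ["scene","side","wrist"]:
    im=vision.get_image(n);cv2.imwrite(f"pics/{n}0.png",im[:,:,::-1]);c=vision.calibration(n);print(n,c['fov_y'],c['cx'],c['cy'],c['k1'],np.round(c['pose'],3).tolist())
E
```

```text
pics
{'clock': 0.0, 'joints': [1.114, 0.435, 0.025, 1.574, -0.012, 1.134, -0.075], 'dq': [-0.001, -0.001, 0.0, -0.001, 0.001, 0.002, 0.0], 'joint_efforts': [-0.0, -66.786, 0.984, -31.447, -0.061, 0.043, 0.0], 'position': [0.216, -0.586, 0.226], 'ee_rot': [-3.091, -0.552, 0.001], 'force': [-0.092, -0.484, 0.092], 'ft_torque': [-0.013, 0.018, -0.019], 'gripper_force': 0.0, 'width': 0.998}
-0.0188
scene 50.64150219873703 321.47024971954676 235.8644418086018 -0.051634700120264165 [[-0.615, 0.386, -0.688, -0.285], [-0.788, -0.31, 0.532, 0.612], [-0.008, 0.869, 0.495, 0.673], [0.0, 0.0, 0.0, 1.0]]
side 53.424350279152826 315.8016984613505 238.0711530155782 -0.09421206294083223 [[0.998, 0.04, -0.038, 0.489], [-0.052, 0.425, -0.904, -0.891], [-0.02, 0.904, 0.427, 0.463], [0.0, 0.0, 0.0, 1.0]]
wrist 59.61899277605804 320.06049516210845 240.71730017119398 -0.09445774469425249 [[0.346, 0.901, 0.261, 0.287], [-0.938, 0.333, 0.094, -0.56], [-0.002, -0.277, 0.961, 0.386], [0.0, 0.0, 0.0, 1.0]]
```

View pics/scene0.png

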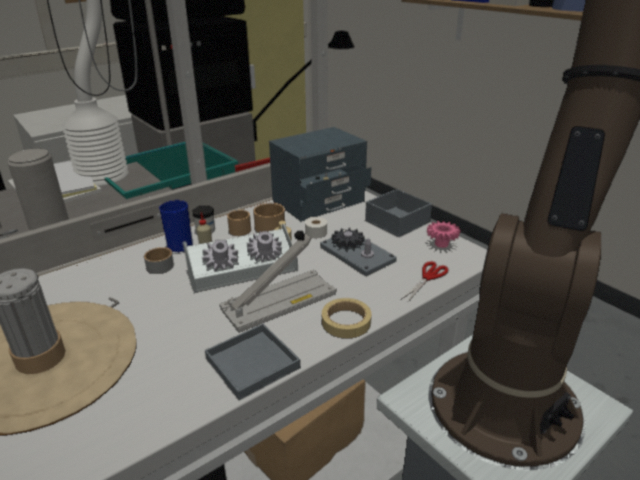

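View pics/side0.png

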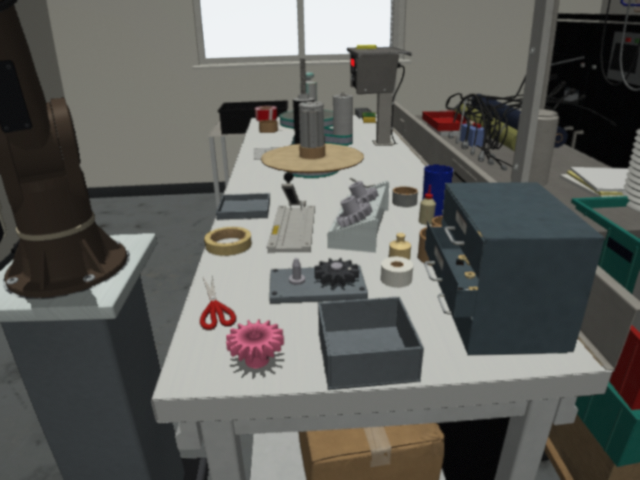

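The scene view shows the rack gears at (220,257) and (265,245), the master at (348,238), the post at (367,247), the low tray at (252,360), the deep box at (398,213) and the pink look-alike at (443,235). The side view shows the post at (297,268), the master at (337,272), the box at (370,340), the tray at (243,205) and the rack at (358,215).

```bash
cat > h.py <<'E'
import numpy as np,cv2
from cell import readout, vision, arm
def KD(c):
    f=240/np.tan(np.radians(c['fov_y'])/2)
    return np.array([[f,0,c['cx']],[0,f,c['cy']],[0,0,1.]]),np.array([c['k1'],0,0,0.])
def ray(c,px):
    K,D=KD(c);u=cv2.undistortPoints(np.array([[px]],float),K,D)[0,0]
    P=c['pose'];return P[:3,3],P[:3,:3]@np.array([u[0],-u[1],-1])
def onz(c,px,z):
    o,d=ray(c,px);return o+d*(z-o[2])/d[2]
def onp(c,px,p0,n):
    o,d=ray(c,px);return o+d*(np.dot(np.array(p0)-o,n)/np.dot(d,n))
def tri(c1,p1,c2,p2):
    o,d=ray(c1,p1);q,e=ray(c2,p2);A=np.c_[d,-e];t=np.linalg.lstsq(A,q-o,rcond=None)[0]
    a,b=o+d*t[0],q+e*t[1];return (a+b)/2,np.linalg.norm(a-b)
def proj(c,X):
    K,D=KD(c);P=c['pose'];p=P[:3,:3].T@(np.array(X)-P[:3,3])
    return cv2.projectPoints(np.array([[p[0],-p[1],-p[2]]]),np.zeros(3),np.zeros(3),K,D)[0][0,0]
E
python3 - <<'E'
from h import *
S=vision.calibration("scene");D=vision.calibration("side")
f=lambda n,r:print(n,np.round(r,3))
f("post tri",tri(S,(367,240),D,(296,261))[0]); f("master tri",tri(S,(348,233),D,(337,264))[0])
for n,p in dict(trayA=(251,330),trayB=(299,361),trayC=(238,393),trayD=(206,360)).items(): f(n,onz(S,p,.022))
for n,p in dict(boxA=(398,192),boxB=(430,208),boxC=(400,228),boxD=(366,208)).items(): f(n,onz(S,p,.06))
for n,p in dict(b1=(319,306),b2=(405,299),b3=(420,345),b4=(325,350)).items(): f(n,onz(D,p,.06))
f("g L",onz(S,(220,257),.07)); f("g R",onz(S,(265,245),.07))
f("roll",onz(S,(316,224),.034));f("brass",tri(S,(285,227),D,(400,240))[0]);f("knob",tri(S,(300,236),D,(288,176))[0]);f("pink",onz(D,(255,340),.03))
for n,p in dict(rl=(190,287),rr=(297,272)).items(): f(n,onz(S,p,0.0))
I=[cv2.imread("pics/scene0.png")[205:325,170:310],cv2.imread("pics/side0.png")[160:280,270:410]]
cv2.imwrite("pics/rack.png",cv2.resize(np.vstack([I[0],I[1]]),None,fx=2.5,fy=2.5,interpolation=2))
E
```

```text
post tri [ 0.486 -0.124  0.057]
master tri [ 0.559 -0.124  0.046]
trayA [0.413 0.25  0.022]
trayB [0.284 0.226 0.022]
trayC [0.286 0.352 0.022]
trayD [0.391 0.359 0.022]
boxA [ 0.631 -0.376  0.06 ]
boxB [ 0.505 -0.37   0.06 ]
boxC [ 0.476 -0.226  0.06 ]
boxD [ 0.613 -0.235  0.06 ]
b1 [ 0.517 -0.281  0.06 ]
b2 [ 0.652 -0.273  0.06 ]
b3 [ 0.647 -0.387  0.06 ]
b4 [ 0.519 -0.387  0.06 ]
g L [0.621 0.201 0.07 ]
g R [0.603 0.093 0.07 ]
roll [ 0.664 -0.103  0.034]
brass [ 0.696 -0.025  0.04 ]
knob [0.473 0.084 0.15 ]
pink [ 0.42  -0.318  0.03 ]
rl [0.653 0.27  0.   ]
rr [0.55  0.041 0.   ]
```

View pics/rack.png

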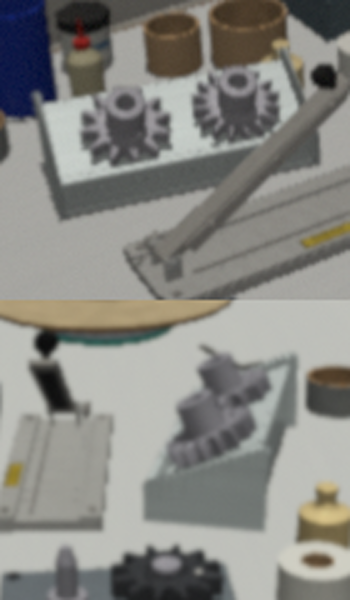

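The gear on the left (scene 220,257) shows the coarse teeth, so it should be the 12. The right one (265,245) shows finer teeth, so it should be the 16. The pink gear at (443,235) and the dark master at (348,238) are ruled out. I'll take wrist views of the tester and then the rack to check this.

Request:
carry_out(
  increments=[30,51,8,0,0,-0.039,30,51,8,0,0,-0.039,30,51,8,0,0,-0.039,30,51,8,0,0,-0.039,30,51,8,0,0,-0.039,30,51,8,0,0,-0.039,30,51,8,0,0,-0.039,30,51,8,0,0,-0.039,30,51,8,0,0,-0.041,0,0,0,0,0,0,0,0,0,0,0,0],
  grip=0.2,
  newtons=30,
)

```text
clock: 1.52
position: [0.4861, -0.1278, 0.2984]
ee_rot: [3.141, 0.002, -0.002]
force: [-0.4, -0.7, 1.0]
width: 0.8
gripper_force: 0.0
```

Run:
```python
from h import *
import pickle
c=vision.calibration("wrist");im=vision.get_image("wrist")[:,:,::-1];cv2.imwrite("pics/w1.png",im);pickle.dump(c,open("w1.pkl","wb"))
s=readout.observe();print(s['position'],s['ee_rot'])
```

```text
[ 0.48580034 -0.12856872  0.29836632] [ 3.14100985e+00 -7.89966538e-04 -1.59454141e-03]
```

Request:
carry_out(
  increments=[0,54,0,0,0,0,0,54,0,0,0,0,0,54,0,0,0,0,0,54,0,0,0,0,0,54,0,0,0,0,0,0,0,0,0,0,0,0,0,0,0,0],
)

```text
clock: 2.45
position: [0.4867, 0.1407, 0.2984]
ee_rot: [3.14, -0.002, -0.001]
force: [-0.8, -0.4, 0.5]
width: 0.797
gripper_force: 0.0
```

Run:
```python
from h import *
import pickle
c=vision.calibration("wrist");im=vision.get_image("wrist")[:,:,::-1];cv2.imwrite("pics/w2.png",im);pickle.dump(c,open("w2.pkl","wb"))
s=readout.observe();print(s['position'],s['ee_rot'],s['clock'])
a=cv2.imread("pics/w1.png")
cv2.imwrite("pics/w12.png",cv2.resize(np.hstack([a,im]),(800,300),interpolation=cv2.INTER_AREA))
```

```text
[0.48680442 0.14030673 0.2984557 ] [ 3.14038606e+00 -3.77532504e-03 -6.99218114e-04] 2.5
```

View pics/w1.png

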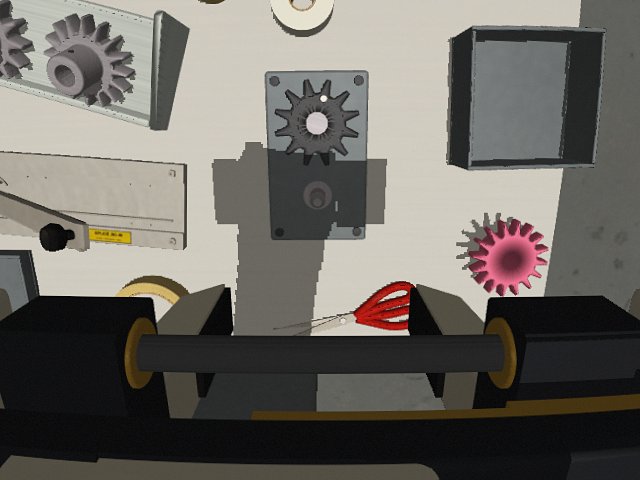

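View pics/w2.png

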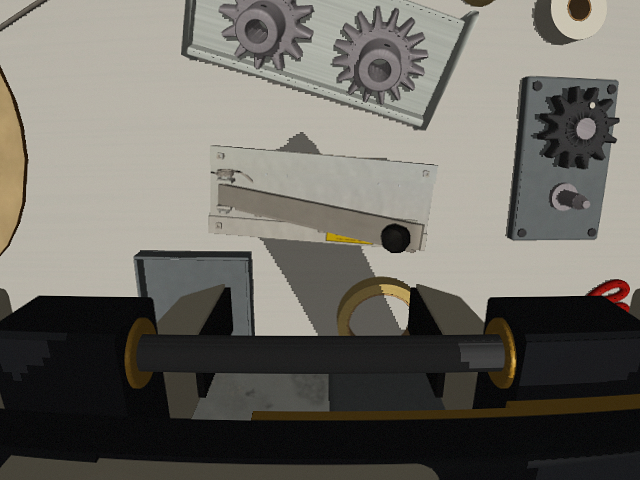

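The first wrist view puts the master nut at (317,123), its dot at (323,98), the post at (317,190) and the box around (525,97). The second shows a coarse 12-tooth gear on the left (hub 259,32) and a fine 16-tooth gear on the right (379,66). The rack is yawed by about -17°.

Run:
```python
from h import *
import pickle
w1=pickle.load(open("w1.pkl","rb"));w2=pickle.load(open("w2.pkl","rb"));S=vision.calibration("scene")
f=lambda n,r:print(n,np.round(r,4))
R,e=tri(w1,(67,77),w2,(379,67));f("hub16",[*R,e])
f("hub16b",tri(w2,(379,67),S,(265.2,237))[0])
L,e=tri(w2,(256,35),S,(220,245.8));f("hub12",[*L,e])
# board front edge
a,b=onz(w2,(183,54),.02),onz(w2,(424,128),.02);f("rack edge",[*a,*b,np.degrees(np.arctan2(*(a-b)[:2]))])
# tester
nut=onz(w1,(317,123),.045);dot=onz(w1,(323,98.5),.040);f("nut",nut);f("dot",dot)
post,e=tri(w1,(317,190),w2,(585,203));f("posttop?",[*post,e])
f("post top scene/w2",tri(w2,(586,204),S,(367,238))[0])
for q in [(264,72),(368,71),(273,240),(367,240)]: f("plate",onz(w1,q,.016))
for q in [(472,27),(606,28),(600,166),(447,164)]: f("box",onz(w1,q,.06))
for q in [(135,251),(252,251)]: f("tray",onz(w2,q,.022))
f("brasstri",onz(w2,(476,2),.02)); f("knob",tri(w2,(396,238),w1,(57,236))[0])
```

```text
hub16 [0.6037 0.0915 0.09   0.0037]
hub16b [0.6052 0.0905 0.0894]
hub12 [6.309e-01 1.929e-01 9.190e-02 4.000e-04]
rack edge [ 0.6281  0.2764  0.02    0.5549  0.0342  0.02   16.8119]
nut [ 0.5588 -0.1246  0.045 ]
dot [ 0.5817 -0.1304  0.04  ]
posttop? [ 0.4914 -0.1245  0.0616  0.0106]
post top scene/w2 [ 0.4858 -0.1233  0.0642]
plate [ 0.6088 -0.0714  0.016 ]
plate [ 0.6098 -0.1754  0.016 ]
plate [ 0.4339 -0.0759  0.016 ]
plate [ 0.434  -0.1793  0.016 ]
box [ 0.6449 -0.2633  0.06  ]
box [ 0.6517 -0.3929  0.06  ]
box [ 0.523  -0.4042  0.06  ]
box [ 0.522  -0.2483  0.06  ]
tray [0.4241 0.3469 0.022 ]
tray [0.424  0.2153 0.022 ]
brasstri [ 0.6773 -0.0118  0.02  ]
knob [0.475  0.0823 0.1493]
```

Request:
carry_out(
  increments=[22,13,-20,0,0,-0.147,22,13,-20,0,0,-0.146,22,13,-25,-0.042,-0.139,0,21,13,-30,-0.042,-0.139,0,21,12,-30,-0.042,-0.139,0,0,0,0,0,0,0,0,0,0,0,0,0],
)

```text
clock: 3.38
position: [0.5809, 0.1981, 0.1854]
ee_rot: [3.013, -0.445, 0.498]
force: [0.2, 0.5, 0.4]
width: 0.799
gripper_force: 0.0
```

Run:
```python
from h import *
import pickle
from scipy.spatial.transform import Rotation as Ro
c=vision.calibration("wrist");im=vision.get_image("wrist")[:,:,::-1];cv2.imwrite("pics/w3.png",im);pickle.dump(c,open("w3.pkl","wb"))
s=readout.observe();print(s['position'],np.round(Ro.from_rotvec(s['ee_rot']).as_matrix(),3),s['clock'],s['joints'])
```

```text
[0.58128385 0.19774137 0.18558887] [[ 0.906 -0.291  0.307]
 [-0.274 -0.957 -0.1  ]
 [ 0.323  0.007 -0.946]] 3.425 [-0.53379869  0.33591353 -0.04349666  1.89543976  0.40365673  0.7394848
 -2.7154498 ]
```

View pics/w3.png

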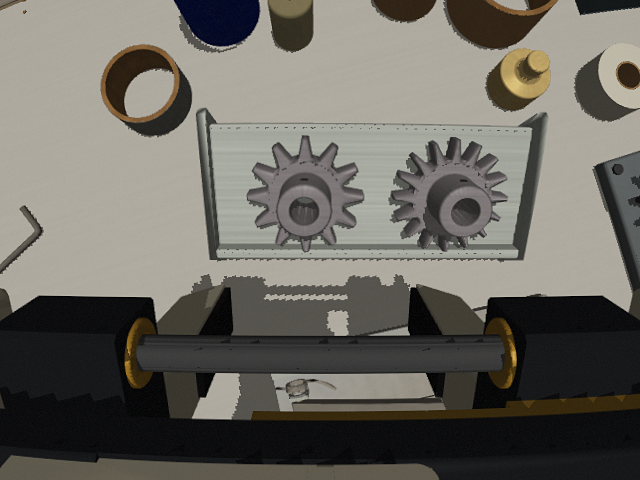

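The third wrist view shows the left gear's hub end at (304,205) with 12 teeth, and the right gear's at (466,208) with 16 finer teeth. Joint 7 is near its limit at this yaw, so I'll turn the grasp about the gear axis.

Run:
```python
from h import *
import pickle
w1,w2,w3=[pickle.load(open(f"w{i}.pkl","rb")) for i in (1,2,3)];S=vision.calibration("scene")
f=lambda n,r:print(n,np.round(r,4))
f("h12 w2w3",[*tri(w2,(256,35),w3,(304,205))]);f("h12 S w3",[*tri(S,(220,245.8),w3,(304,205))])
f("h16 w2w3",[*tri(w2,(379,67),w3,(466,208))]);f("h16 w1w3",[*tri(w1,(67,77),w3,(466,208))]);f("h16 S w3",[*tri(S,(265.2,237),w3,(466,208))])
# rack edges on slope: rear edge of board (210,124)-(533,130) ; front ledge (215,247)-(520,247)
a,b=onz(w3,(210,124),.078),onz(w3,(533,130),.078);f("rear",[*a,*b,np.degrees(np.arctan2(*(a-b)[:2]))])
a,b=onz(w3,(217,248),.02),onz(w3,(518,248),.02);f("front",[*a,*b,np.degrees(np.arctan2(*(a-b)[:2]))])
im=cv2.imread("pics/w3.png");cv2.imwrite("pics/c3.png",cv2.resize(im[120:265,235:525],None,fx=2.7,fy=2.7,interpolation=2))
```

```text
Traceback (most recent call last):
ValueError: setting an array element with a sequence. The requested array has an inhomogeneous shape after 1 dimensions. The detected shape was (2,) + inhomogeneous part.
```

Run:
```python
from h import *
import pickle
w1,w2,w3=[pickle.load(open(f"w{i}.pkl","rb")) for i in (1,2,3)];S=vision.calibration("scene")
f=lambda n,r:print(n,np.round(r,4))
t=lambda *a:np.r_[tri(*a)]if 0 else np.append(*tri(*a))
h12=t(w2,(256,35),w3,(304,205));f("h12 w2w3",h12);f("h12 S w3",t(S,(220,245.8),w3,(304,205)))
f("h16 w2w3",t(w2,(379,67),w3,(466,208)));f("h16 w1w3",t(w1,(67,77),w3,(466,208)));f("h16 S w3",t(S,(265.2,237),w3,(466,208)))
a,b=onz(w3,(210,124),.078),onz(w3,(533,130),.078);f("rear",[*a,*b,np.degrees(np.arctan2(*(a-b)[:2]))])
a,b=onz(w3,(217,248),.02),onz(w3,(518,248),.02);f("front",[*a,*b,np.degrees(np.arctan2(*(a-b)[:2]))])
im=cv2.imread("pics/w3.png").astype(int)
for q in [(276,180),(305,150),(345,190),(255,150),(375,180),(290,190),(320,165)]: print(q,im[q[1],q[0]])
```

```text
h12 w2w3 [0.6346 0.1922 0.0886 0.0067]
h12 S w3 [0.6376 0.1906 0.0879 0.0011]
h16 w2w3 [6.048e-01 9.250e-02 9.770e-02 3.000e-04]
h16 w1w3 [0.6033 0.0903 0.0916 0.0033]
h16 S w3 [6.051e-01 8.930e-02 8.920e-02 3.000e-04]
rear [ 0.7126  0.2372  0.078   0.6443  0.0198  0.078  17.4584]
front [ 0.6341  0.2689  0.02    0.5615  0.03    0.02   16.9137]
(276, 180) [122 121 127]
(305, 150) [114 114 121]
(345, 190) [76 75 79]
(255, 150) [166 176 172]
(375, 180) [166 177 173]
(290, 190) [126 126 132]
(320, 165) [106 107 113]
```

Run:
```python
from h import *
import pickle
w1,w3=[pickle.load(open(f"w{i}.pkl","rb")) for i in (1,3)]
psi=np.radians(-17.2);t=np.radians(25)
xr=np.array([np.cos(psi)*np.cos(t),np.sin(psi)*np.cos(t),np.sin(t)]);yr=np.array([-np.sin(psi),np.cos(psi),0]);a=np.cross(xr,yr)
print("axes",xr.round(3),yr.round(3),a.round(3))
im=cv2.imread("pics/w3.png").astype(int)
def prof(im,c,C,ex,ey,N,rs,test,angs):
    g=np.array([[np.mean([test(im[tuple(np.round(proj(c,C+r*(np.cos(q)*ex+np.sin(q)*ey))).astype(int)[::-1])]) for r in rs])] for q in np.radians(angs)]).ravel()
    F=np.sum((g-g.mean())*np.exp(1j*N*np.radians(angs)));return g,np.degrees(np.angle(F))/N,abs(F)/len(angs)
for N,H in((12,[.636,.192,.0890]),(16,[.6045,.0905,.0905])):
  for d in ((0,0),(.002,0),(-.002,0),(0,.002),(0,-.002)):
    C=np.array(H)-a*.030+d[0]*xr+d[1]*yr
    o=[]
    for M in (12,16):
        angs=np.arange(-90,90,1.)
        g,ph,A=prof(im,w3,C,xr,yr,M,np.arange(.034,.0415,.001),lambda p:float(p[2]-p[1]>=3),angs);o+=[ph,A]
    print(N,d,np.round(o,2))
# master: dark vs plate; tester axes yaw 1.4deg
y=np.radians(1.4);ex=np.array([np.cos(y),np.sin(y),0]);ey=np.array([-np.sin(y),np.cos(y),0])
im1=cv2.imread("pics/w1.png").astype(int)
g,ph,A=prof(im1,w1,np.array([.5588,-.1246,.040]),ex,ey,12,np.arange(.034,.0415,.001),lambda p:float(p.mean()<85),np.arange(-75,75,1.))
print("master",ph,A)
```

```text
axes [ 0.866 -0.268  0.423] [0.296 0.955 0.   ] [-0.404  0.125  0.906]
12 (0, 0) [-0.02  0.28 10.73  0.  ]
12 (0.002, 0) [0.16 0.22 0.47 0.02]
12 (-0.002, 0) [  0.05   0.25 -11.2    0.02]
12 (0, 0.002) [-1.64  0.25  5.75  0.02]
12 (0, -0.002) [ 1.89  0.26 -5.68  0.03]
16 (0, 0) [-7.05  0.03  1.26  0.22]
16 (0.002, 0) [-13.66   0.04   1.65   0.17]
16 (-0.002, 0) [-2.51  0.05  1.61  0.17]
16 (0, 0.002) [-4.93  0.02 -0.34  0.24]
16 (0, -0.002) [-6.58  0.03  3.27  0.17]
master 13.604552260062258 0.2495268460326413
```

```bash
cat >> h.py <<'E'
from scipy.spatial.transform import Rotation as Ro
psi=np.radians(-17.2);t25=np.radians(25)
xr=np.array([np.cos(psi)*np.cos(t25),np.sin(psi)*np.cos(t25),np.sin(t25)]);yr=np.array([-np.sin(psi),np.cos(psi),0]);ax=np.cross(xr,yr)
def Rrack(phi):
    p=np.radians(phi);x=np.cos(p)*xr+np.sin(p)*yr;return np.c_[x,np.cross(-ax,x),-ax]
def Rdown(yaw):
    p=np.radians(yaw);x=np.array([np.cos(p),np.sin(p),0]);z=np.array([0,0,-1.]);return np.c_[x,np.cross(z,x),z]
def delta(p,R):
    s=readout.observe();R0=Ro.from_rotvec(s['ee_rot']).as_matrix()
    w=Ro.from_matrix(R@R0.T).as_rotvec();d=(np.array(p)-s['position'])*1000
    print("d mm",d.round(1),"w",w.round(3),"deg",np.degrees(np.linalg.norm(w)).round(1),"pos",np.round(s['position'],4),"j",np.round(s['joints'],2),"F",np.round(s['force'],1),"w",np.round(s['width'],3),"t",round(s['clock'],2));return d,w
E
python3 -c "
from h import *
delta([.6215,.1965,.1217],Rrack(30))"
```

```text
d mm [ 40.2  -1.2 -63.9] w [-0.211 -0.043  0.482] deg 30.2 pos [0.5813 0.1977 0.1856] j [-0.53  0.34 -0.04  1.9   0.4   0.74 -2.72] F [ 0.1  0.7 -0.5] w 0.802 t 3.42
```

Request:
carry_out(
  increments=[10,0,-4,-0.053,-0.011,0.12,10,0,-20,-0.053,-0.011,0.121,10,0,-20,-0.053,-0.011,0.121,10,-1,-20,-0.052,-0.01,0.12,0,0,0,0,0,0,0,0,0,0,0,0],
)

```text
clock: 4.18
position: [0.6212, 0.197, 0.1216]
ee_rot: [2.891, 0.321, 0.591]
force: [0.3, 0.9, 0.8]
width: 0.802
gripper_force: 0.0
```

Run:
```python
from h import *
c=vision.calibration("wrist");im=vision.get_image("wrist")[:,:,::-1].copy()
delta([.6457,.189,.0673],Rrack(30))
H=np.array([.636,.192,.089])
for q in np.radians(np.arange(0,360,10)):
    p=proj(c,H+.018*(np.cos(q)*xr+np.sin(q)*yr));cv2.circle(im,tuple(np.round(p).astype(int)),1,(0,255,0),-1)
cv2.imwrite("pics/w4.png",im)
```

```text
d mm [ 24.5  -8.5 -54.5] w [-0.001  0.001  0.001] deg 0.1 pos [0.6212 0.1975 0.1218] j [-0.55  0.45 -0.03  1.96  0.7   0.56 -2.5 ] F [ 0.3  0.7 -0. ] w 0.8 t 4.22
```

View pics/w4.png

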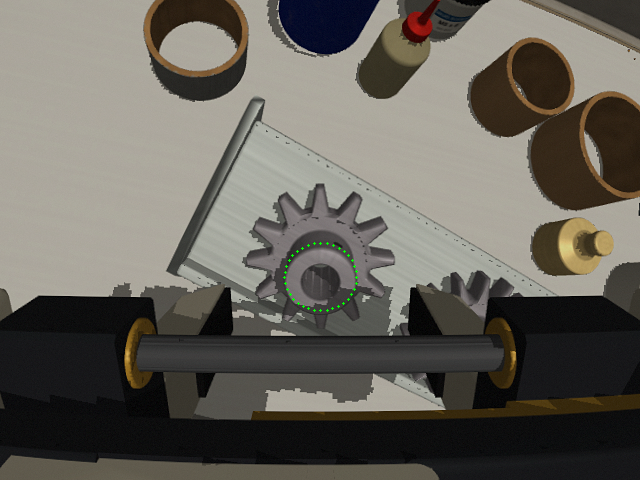

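The overlay sits about 5 px above the hub end, whose bore is at (320,282), so I shift the grasp 2 mm along tool -x and go down.

Request:
carry_out(
  increments=[6,-2,-14,0,0,0,6,-2,-14,0,0,0,6,-3,-14,0,0,0,5,-2,-13,0,0,0,0,0,0,0,0,0],
)

```text
clock: 4.85
position: [0.6434, 0.1887, 0.064]
ee_rot: [2.889, 0.329, 0.588]
force: [0.6, -1.0, 0.2]
width: 0.802
gripper_force: 0.0
```

Request:
carry_out(
  increments=[0,0,0,0,0,0,0,0,0,0,0,0,0,0,0,0,0,0,0,0,0,0,0,0],
  grip=1,
  newtons=40,
)

```text
clock: 5.35
position: [0.6433, 0.189, 0.0654]
ee_rot: [2.889, 0.328, 0.59]
force: [-1.4, -1.1, 0.6]
width: 0.417
gripper_force: 6.4
```

```bash
python3 -c "
from h import *
delta([.6445,.1885,.0667],Rrack(30))"
```

```text
d mm [ 1.2 -0.5  1.3] w [ 0.001 -0.    -0.003] deg 0.2 pos [0.6433 0.189  0.0654] j [-0.56  0.55  0.03  1.96  0.78  0.44 -2.56] F [-1.4 -1.1  0.6] w 0.417 t 5.35
```

Request:
carry_out(
  increments=[0,0,0,0,0,0,0,0,0,0,0,0,0,0,0,0,0,0,-6,2,14,0,0,0,-6,2,14,0,0,0,-6,2,14,0,0,0,-6,2,14,0,0,0,-6,0,40,0,0,0,0,0,40,0,0,0,0,0,40,0,0,0,0,0,0,0,0,0],
)

```text
clock: 6.72
position: [0.6145, 0.1981, 0.2459]
ee_rot: [2.891, 0.327, 0.599]
force: [0.1, 0.1, -4.5]
width: 0.403
gripper_force: 40.0
```

```bash
python3 -c "
from h import *
delta([.4857,-.1250,.24],Rdown(32.4))
print(readout.observe()['gripper_force'])"
```

```text
d mm [-128.8 -323.1   -5.9] w [0.053 0.44  0.335] deg 31.8 pos [0.6145 0.1981 0.2459] j [-0.49  0.29 -0.12  1.83  0.53  0.8  -2.28] F [ 0.1  0.1 -4.5] w 0.403 t 6.72
39.99918255954981
```

Request:
carry_out(
  increments=[-21,-54,-1,0.009,0.073,0.056,-21,-54,-1,0.009,0.073,0.056,-21,-54,-1,0.009,0.073,0.056,-22,-54,-1,0.009,0.073,0.056,-22,-54,-1,0.009,0.074,0.056,-22,-53,-1,0.008,0.074,0.055,0,0,0,0,0,0,0,0,0,0,0,0],
)

```text
clock: 7.72
position: [0.4838, -0.1256, 0.2346]
ee_rot: [3.014, 0.878, -0.011]
force: [-0.8, 0.8, -2.5]
width: 0.405
gripper_force: 40.0
```

Run:
```python
from h import *
import pickle
d,w=delta([.4857,-.1250,.24],Rdown(32.4))
c=vision.calibration("wrist");s=readout.observe();im=vision.get_image("wrist")[:,:,::-1].copy();cv2.imwrite("pics/w5r.png",im);pickle.dump((c,s),open("w5.pkl","wb"))
S=vision.calibration("scene");D=vision.calibration("side")
a=vision.get_image("scene")[:,:,::-1];b=vision.get_image("side")[:,:,::-1];cv2.imwrite("pics/s5.png",a);cv2.imwrite("pics/d5.png",b)
R=Ro.from_rotvec(s['ee_rot']).as_matrix()
for k in (-.024,.006):  # hub end circle (24 above tcp), face top (6 below TCP)
  r=.018
  for q in np.radians(np.arange(0,360,10)):
    p=proj(c,s['position']+R@np.array([r*np.cos(q),r*np.sin(q),k]));cv2.circle(im,tuple(np.round(p).astype(int)),1,(0,255,0),-1)
A=cv2.resize(im[180:420,160:480],(800,600))
B=cv2.resize(a[185:265,300:420],(420,280));C=cv2.resize(b[170:300,230:400],(380,290))
cv2.imwrite("pics/w5.png",cv2.resize(A,(560,420)))
can=np.zeros((600,800,3),np.uint8);can[:300,:400]=cv2.resize(im[180:420,160:480],(400,300));can[:300,400:]=cv2.resize(im[0:240,160:480],(400,300));can[300:580,:420]=B;can[300:590,420:]=C
cv2.imwrite("pics/m5.png",can)
```

```text
d mm [1.9 0.6 5.4] w [ 0.004 -0.006 -0.001] deg 0.4 pos [ 0.4838 -0.1256  0.2346] j [ 0.23  0.23 -0.11  1.85  0.03  1.07 -0.89] F [-0.8  0.8 -2.5] w 0.405 t 7.72
```

View pics/m5.png

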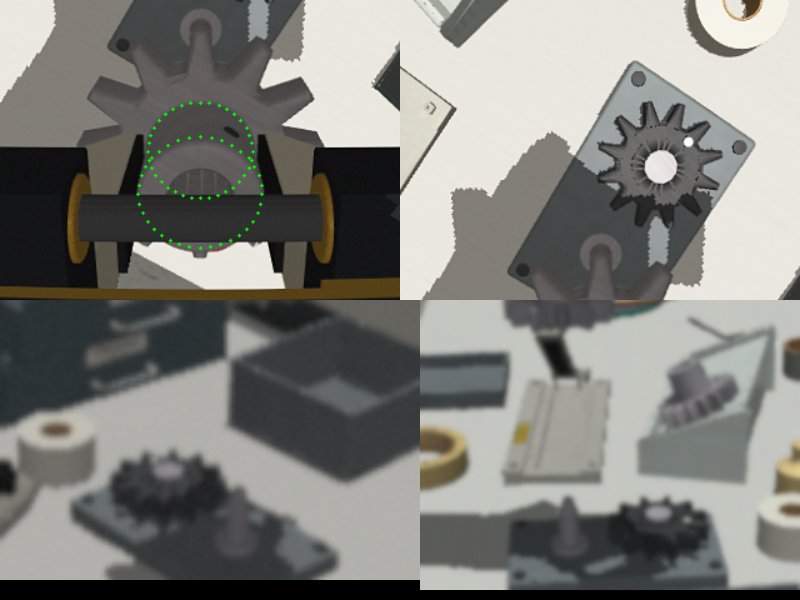

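The hub-end rim matches my prediction within about 1 mm, so the gear is centred in the grip with a tooth along tool x. The post shoulder is at about wrist (320,202), the master nut at (368,134) and the dot at (391,114).

Run:
```python
from h import *
import pickle
c,s=pickle.load(open("w5.pkl","rb"));S=vision.calibration("scene");D=vision.calibration("side")
f=lambda n,r:print(n,np.round(r,4))
f("top tri",np.append(*tri(S,(368,238.7),D,(295.8,258.3))))
im=cv2.imread("pics/w5r.png")
def blob(m,box):
    x0,y0,x1,y1=box;k=np.zeros_like(m);k[y0:y1,x0:x1]=m[y0:y1,x0:x1];n,l,st,ce=cv2.connectedComponentsWithStats(k);i=1+np.argmax(st[1:,4]);return ce[i],st[i]
g=im.min(2)
for n,box,z in (("nut",(345,110,392,160),.045),("dot",(380,105,402,122),.040)):
    ce,st=blob((g>190).astype(np.uint8),box);f(n,[*ce,*st[2:5]]);P=onz(c,ce,z);f(n,P)
    if n=="nut":N=P
    else: f("dotangle",np.degrees(np.arctan2(*(P-N)[1::-1])))
f("shoulder",onz(c,(320,201.6),.022))
# plate corners screw holes in crop: edges
f("plate",[onz(c,p,.016) for p in ((348,48),(442.5,113.5),(246,217))])
# nut circle colour of post shoulder
```

```text
top tri [ 4.844e-01 -1.244e-01  6.170e-02  1.000e-04]
nut [368.2074 132.9922  26.      27.     516.    ]
nut [ 0.5589 -0.1242  0.045 ]
dot [390.1905 113.0714   7.       7.      42.    ]
dot [ 0.5821 -0.1309  0.04  ]
dotangle -16.2372
shoulder [ 0.4861 -0.124   0.022 ]
plate [[ 0.6094 -0.0736  0.016 ]
 [ 0.6095 -0.1729  0.016 ]
 [ 0.436  -0.0744  0.016 ]]
```

Request:
carry_out(
  increments=[2,1,-40,0,0,0,0,0,-45,0,0,0,0,0,-40,0,0,0,0,0,-16,0,0,0,0,0,0,0,0,0,0,0,0,0,0,0],
)

```text
clock: 8.62
position: [0.4871, -0.1244, 0.0952]
ee_rot: [3.012, 0.881, -0.007]
force: [-0.5, -0.2, -4.8]
width: 0.405
gripper_force: 40.0
```

```bash
python3 -c "
from h import *
delta([.4854,-.1247,.046],Rdown(32.2))"
```

```text
d mm [ -1.7  -0.3 -49.2] w [ 0.005 -0.003 -0.007] deg 0.5 pos [ 0.4871 -0.1244  0.0952] j [ 0.22  0.4  -0.1   2.01  0.07  0.73 -0.93] F [-0.5 -0.2 -4.8] w 0.405 t 8.62
```

Next I correct by -1.7 mm in x, lower onto the taper in small steps, and watch the force.

Request:
carry_out(
  increments=[-1.7,-0.3,-6,0.005,-0.003,-0.007,0,0,-6,0,0,0,0,0,-6,0,0,0,0,0,-5,0,0,0,0,0,0,0,0,0],
)

```text
clock: 9.25
position: [0.4843, -0.1252, 0.0708]
ee_rot: [-3.017, -0.869, 0.004]
force: [-0.2, 0.1, -4.0]
width: 0.404
gripper_force: 40.0
```

```bash
python3 -c "
from h import *
delta([.4854,-.1247,.046],Rdown(32.2))"
```

```text
d mm [  1.1   0.5 -24.8] w [-0.001 -0.003  0.001] deg 0.2 pos [ 0.4843 -0.1252  0.0708] j [ 0.22  0.44 -0.1   2.04  0.07  0.67 -0.93] F [-0.2  0.1 -4. ] w 0.404 t 9.25
```

Request:
carry_out(
  increments=[0.5,0.2,-4,0,0,0,0,0,-4,0,0,0,0,0,-4,0,0,0,0,0,0,0,0,0],
)

```text
clock: 9.75
position: [0.4848, -0.1251, 0.059]
ee_rot: [-3.018, -0.869, 0.004]
force: [0.1, 0.5, -4.3]
width: 0.405
gripper_force: 40.0
```

```bash
python3 -c "
from h import *
delta([.4854,-.1247,.046],Rdown(32.2))"
```

```text
d mm [  0.6   0.4 -13. ] w [-0.001 -0.003  0.001] deg 0.2 pos [ 0.4848 -0.1251  0.059 ] j [ 0.22  0.46 -0.1   2.04  0.07  0.65 -0.94] F [ 0.1  0.5 -4.3] w 0.405 t 9.75
```

Underside is at about 35 mm, so it is already past the master's top face with no force. I continue down.

Request:
carry_out(
  increments=[0.3,0.2,-4,0,0,0,0,0,-4,0,0,0,0,0,-3,0,0,0,0,0,0,0,0,0],
)

```text
clock: 10.25
position: [0.4852, -0.1249, 0.048]
ee_rot: [-3.018, -0.869, 0.003]
force: [-0.4, -0.3, -4.0]
width: 0.402
gripper_force: 40.0
```

Request:
carry_out(
  increments=[0,0,-2,0,0,0,0,0,0,0,0,0,0,0,0,0,0,0],
)

```text
clock: 10.62
position: [0.4853, -0.125, 0.0463]
ee_rot: [-3.018, -0.869, 0.003]
force: [-0.9, -1.0, -3.3]
width: 0.406
gripper_force: 40.0
```

```bash
python3 -c "
from h import *
delta([.4854,-.1247,.046],Rdown(32.2))"
```

```text
d mm [ 0.1  0.3 -0.3] w [-0.001 -0.002  0.001] deg 0.1 pos [ 0.4853 -0.125   0.0463] j [ 0.22  0.48 -0.1   2.05  0.08  0.62 -0.94] F [-0.9 -1.  -3.3] w 0.406 t 10.62
```

Request:
carry_out(
  increments=[0,0,-1,0,0,0,0,0,0,0,0,0],
)

```text
clock: 10.88
position: [0.4854, -0.125, 0.0453]
ee_rot: [-3.018, -0.869, 0.003]
force: [-1.2, -1.1, -3.5]
width: 0.41
gripper_force: 40.0
```

Request:
carry_out(
  increments=[0,0,-1,0,0,0,0,0,0,0,0,0],
)

```text
clock: 11.12
position: [0.4853, -0.125, 0.0443]
ee_rot: [-3.018, -0.869, 0.003]
force: [-1.2, -2.0, -4.2]
width: 0.404
gripper_force: 40.0
```

Request:
carry_out(
  increments=[0,0,-1,0,0,0,0,0,0,0,0,0],
)

```text
clock: 11.38
position: [0.4853, -0.125, 0.0432]
ee_rot: [-3.018, -0.869, 0.003]
force: [-2.5, -2.3, -3.3]
width: 0.405
gripper_force: 40.0
```

Request:
carry_out(
  increments=[0,0,-1,0,0,0,0,0,0,0,0,0],
)

```text
clock: 11.62
position: [0.4853, -0.125, 0.0422]
ee_rot: [-3.018, -0.869, 0.003]
force: [-1.3, -3.3, -2.7]
width: 0.409
gripper_force: 40.0
```

Request:
carry_out(
  increments=[0,0,-1,0,0,0,0,0,0,0,0,0],
)

```text
clock: 11.88
position: [0.4853, -0.125, 0.0418]
ee_rot: [-3.018, -0.869, 0.002]
force: [-4.1, -1.4, 6.5]
width: 0.409
gripper_force: 40.0
```

Request:
carry_out(
  increments=[0,0,0,0,0,-0.06,0,0,0,0,0,-0.06,0,0,0,0,0,-0.06,0,0,0,0,0,-0.06,0,0,0,0,0,0],
)

```text
clock: 12.5
position: [0.4854, -0.1251, 0.0418]
ee_rot: [-3.101, -0.5, 0.002]
force: [-3.0, -1.8, 6.0]
width: 0.409
gripper_force: 40.0
```

```bash
python3 -c "
from h import *
delta([.4854,-.1247,.042],Rdown(32.2-13.75));print(readout.observe()['ft_torque'])"
```

```text
d mm [0.  0.4 0.2] w [-0.001 -0.001  0.002] deg 0.2 pos [ 0.4854 -0.1251  0.0418] j [ 0.17  0.48 -0.03  2.06  0.02  0.6  -1.13] F [-3.  -1.8  6. ] w 0.409 t 12.5
[-0.48680937  0.89927719 -0.01397879]
```

Request:
carry_out(
  increments=[0,0,0,0,0,-0.07,0,0,0,0,0,-0.07,0,0,0,0,0,-0.07,0,0,0,0,0,-0.07,0,0,0,0,0,-0.07,0,0,0,0,0,-0.07,0,0,0,0,0,-0.07,0,0,0,0,0,-0.07,0,0,0,0,0,-0.07,0,0,0,0,0,-0.07,0,0,0,0,0,-0.07,0,0,0,0,0,-0.07,0,0,0,0,0,0,0,0,0,0,0,0],
)

```text
clock: 14.25
position: [0.4854, -0.1245, 0.0418]
ee_rot: [-3.034, 0.805, 0.001]
force: [-4.3, -0.6, 7.5]
width: 0.402
gripper_force: 40.0
```

Run:
```python
from h import *
delta([.4854,-.1247,.042],Rdown(-29.7))
c=vision.calibration("wrist");im=vision.get_image("wrist")[:,:,::-1].copy();cv2.imwrite("pics/w6.png",im)
N=np.array([.5589,-.1243,.040])
m=(im.min(2)>190).astype(np.uint8);n,l,st,ce=cv2.connectedComponentsWithStats(m)
for i in range(1,n):
    P=onz(c,ce[i],.040);r=np.linalg.norm(P-N)
    if .017<r<.031 and 10<st[i,4]<600: print(ce[i],st[i,4],P.round(4),r.round(4),np.degrees(np.arctan2(*(P-N)[1::-1])).round(1))
```

```text
d mm [-0.  -0.2  0.2] w [-0.002 -0.     0.001] deg 0.1 pos [ 0.4854 -0.1245  0.0418] j [-0.01  0.49  0.2   2.08 -0.17  0.59 -1.77] F [-4.3 -0.6  7.5] w 0.402 t 14.25
[161.61616162 136.15656566] 198 [ 0.5763 -0.1065  0.04  ] 0.0249 45.7
```

The master's dot moved from -16.2° to 45.7°, a drive of 62°, with the gear still seated. I lift off and carry the gear toward the tray.

Request:
carry_out(
  increments=[0,0,5,0,0,0,0,0,8,0,0,0,0,0,10,0,0,0,0,0,20,0,0,0,0,0,50,0,0,0,0,0,55,0,0,0,0,0,50,0,0,0,0,0,0,0,0,0],
)

```text
clock: 15.3
position: [0.4879, -0.1255, 0.2438]
ee_rot: [-3.033, 0.806, -0.012]
force: [1.5, 0.7, -4.1]
width: 0.402
gripper_force: 40.0
```

Request:
carry_out(
  increments=[-11,27,0,0,0,0.174,-11,27,0,0,0,0.174,-11,27,0,0,0,0.174,-11,27,0,0,0,0.174,-11,27,0,0,0,0.174,-11,27,0,0,0,0.174,-11,27,0,0,0,0.174,-11,27,0,0,0,0.174,-11,27,0,0,0,0.174,-11,27,0,0,0,0.174,-11,27,0,0,0,0.174,-9,27,0,0,0,0.175,0,0,0,0,0,0,0,0,0,0,0,0],
)

```text
clock: 17.05
position: [0.3551, 0.1983, 0.2386]
ee_rot: [-2.225, -2.218, 0.005]
force: [-0.5, -1.3, -2.9]
width: 0.404
gripper_force: 40.0
```

Run:
```python
from h import *
import pickle
delta([.355,.20,.24],Rdown(90))
c=vision.calibration("wrist");im=vision.get_image("wrist")[:,:,::-1].copy();cv2.imwrite("pics/w7.png",im);pickle.dump(c,open("w7.pkl","wb"))
cv2.imwrite("pics/w7s.png",cv2.resize(np.vstack([im[:300],cv2.imread("pics/w5r.png")[:10]]),(640,310)))
```

```text
d mm [-0.1  1.7  1.4] w [ 0.002 -0.003  0.003] deg 0.3 pos [0.3551 0.1983 0.2386] j [-0.43  0.08 -0.22  2.03  0.02  1.04 -0.67] F [-0.5 -1.3 -2.9] w 0.404 t 17.05
```

View pics/w7.png

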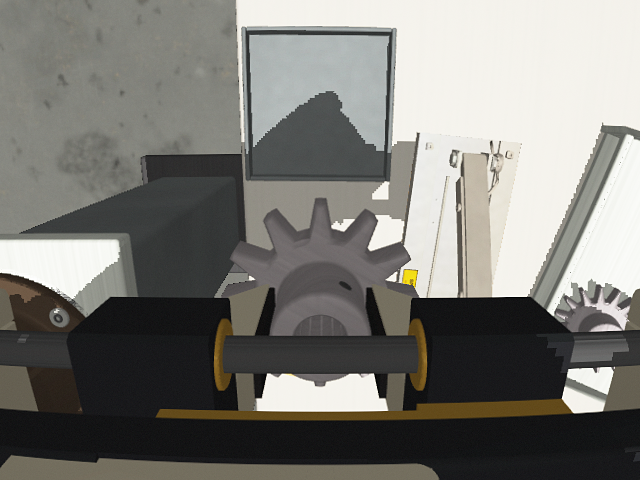

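The tray is fully in view, with its outer rim corners at (246,27), (396,28), (391,180) and (242,180).

Run:
```python
from h import *
import pickle
c=pickle.load(open("w7.pkl","rb"))
P=np.array([onz(c,p,.022) for p in ((246,27),(396,28),(391,180),(242,180))]);print(P.round(4),P.mean(0).round(4))
m=P.mean(0);delta([m[0],m[1],.030],Rdown(90))
```

```text
[[0.2934 0.3504 0.022 ]
 [0.4189 0.3492 0.022 ]
 [0.4189 0.2209 0.022 ]
 [0.2844 0.2213 0.022 ]] [0.3539 0.2855 0.022 ]
d mm [  -1.5   87.4 -208.8] w [ 0.002 -0.002  0.004] deg 0.3 pos [0.3553 0.1981 0.2388] j [-0.43  0.08 -0.22  2.03  0.02  1.04 -0.67] F [-0.1 -1.1 -3.5] w 0.409 t 17.1
```

Request:
carry_out(
  increments=[-1,44,0,0,0,0,-0.5,43,-20,0,0,0,0,0,-50,0,0,0,0,0,-50,0,0,0,0,0,-45,0,0,0,0,0,-25,0,0,0,0,0,-12,0,0,0,0,0,0,0,0,0],
)

```text
clock: 18.1
position: [0.3541, 0.2856, 0.0371]
ee_rot: [2.224, 2.219, -0.005]
force: [-0.4, -0.4, -2.7]
width: 0.403
gripper_force: 40.0
```

Request:
carry_out(
  increments=[0,0,-3,0,0,0,0,0,-2,0,0,0,0,0,0,0,0,0],
)

```text
clock: 18.48
position: [0.3541, 0.2863, 0.0327]
ee_rot: [-2.223, -2.22, 0.002]
force: [0.1, -0.0, -4.3]
width: 0.4
gripper_force: 40.0
```

Request:
carry_out(
  increments=[0,0,-3,0,0,0,0,0,-3,0,0,0,0,0,0,0,0,0],
)

```text
clock: 18.85
position: [0.3537, 0.2859, 0.0261]
ee_rot: [-2.222, -2.22, 0.004]
force: [0.4, -0.1, -3.1]
width: 0.406
gripper_force: 40.0
```

Request:
carry_out(
  increments=[0,0,-1.5,0,0,0,0,0,0,0,0,0],
)

```text
clock: 19.1
position: [0.3538, 0.2861, 0.0248]
ee_rot: [-2.223, -2.22, 0.003]
force: [1.0, -0.4, -3.7]
width: 0.406
gripper_force: 40.0
```

Request:
carry_out(
  increments=[0,0,-1,0,0,0,0,0,0,0,0,0],
)

```text
clock: 19.35
position: [0.3539, 0.2862, 0.0239]
ee_rot: [-2.222, -2.22, 0.003]
force: [1.3, 0.4, -2.7]
width: 0.406
gripper_force: 40.0
```

Nearly on the floor. One more millimetre, then release.

Request:
carry_out(
  increments=[0,0,-1,0,0,0,0,0,0,0,0,0],
)

```text
clock: 19.6
position: [0.354, 0.2862, 0.0237]
ee_rot: [2.222, 2.22, -0.002]
force: [-3.1, -2.9, 14.4]
width: 0.406
gripper_force: 40.0
```

Request:
carry_out(
  increments=[0,0,0,0,0,0,0,0,0,0,0,0,0,0,0,0,0,0],
  grip=0.35,
)

```text
clock: 19.98
position: [0.354, 0.2862, 0.0228]
ee_rot: [-2.222, -2.22, 0.003]
force: [0.9, 1.7, 0.2]
width: 0.638
gripper_force: 0.0
```

Request:
carry_out(
  increments=[0,0,15,0,0,0,0,0,25,0,0,0,0,0,50,0,0,0,0,0,60,0,0,0,0,0,60,0,0,0,0,0,0,0,0,0],
)

```text
clock: 20.72
position: [0.3558, 0.2881, 0.2373]
ee_rot: [2.223, 2.22, 0.011]
force: [0.6, -0.1, -0.1]
width: 0.651
gripper_force: 0.0
```

Run:
```python
from h import *
H=np.array([.6040,.0905,.0903])
P=H-.024*ax
delta(P+.06*ax,Rrack(30)); delta(P,Rrack(30)); print(P.round(4))
```

```text
d mm [ 233.7 -193.1 -114.3] w [ 0.171 -0.431 -1.323] deg 80.3 pos [0.3558 0.2881 0.2373] j [-0.53  0.17 -0.3   1.93  0.06  1.04 -0.86] F [ 0.6 -0.1 -0.1] w 0.651 t 20.73
d mm [ 257.9 -200.6 -168.7] w [ 0.171 -0.431 -1.323] deg 80.3 pos [0.3558 0.2881 0.2373] j [-0.53  0.17 -0.3   1.93  0.06  1.04 -0.86] F [ 0.6 -0.1 -0.1] w 0.651 t 20.73
[0.6137 0.0875 0.0685]
```

Request:
carry_out(
  increments=[39,-32,0,0.021,-0.054,-0.165,39,-32,0,0.021,-0.054,-0.165,39,-32,0,0.021,-0.054,-0.165,39,-32,0,0.021,-0.054,-0.165,39,-32,0,0.021,-0.054,-0.165,39,-33,0,0.022,-0.054,-0.166,0,0,-40,0.022,-0.054,-0.166,0,0,-40,0.022,-0.053,-0.166,0,0,-20,0,0,0,0,0,0,0,0,0,0,0,0,0,0,0],
  grip=0.25,
)

```text
clock: 22.1
position: [0.5892, 0.0918, 0.1464]
ee_rot: [2.894, 0.41, 0.558]
force: [1.2, -0.9, 0.3]
width: 0.751
gripper_force: 0.0
```

Run:
```python
from h import *
H=np.array([.6040,.0905,.0903])
delta(H+.036*ax,Rrack(30)); delta(H-.026*ax,Rrack(30))
c=vision.calibration("wrist");im=vision.get_image("wrist")[:,:,::-1].copy()
s=vision.get_image("scene")[:,:,::-1];cv2.imwrite("pics/s8.png",s)
for q in np.radians(np.arange(0,360,10)):
    p=proj(c,H+.018*(np.cos(q)*xr+np.sin(q)*yr));cv2.circle(im,tuple(np.round(p).astype(int)),1,(0,255,0),-1)
im[360:480,0:220]=cv2.resize(s[310:410,190:315],(220,120))
cv2.imwrite("pics/w8.png",im)
```

```text
d mm [  0.3   3.2 -23.5] w [ 0.007 -0.028 -0.055] deg 3.5 pos [0.5892 0.0918 0.1464] j [-0.55  0.32  0.18  2.1   0.46  0.45 -2.06] F [ 1.2 -0.9  0.3] w 0.751 t 22.1
d mm [ 25.3  -4.5 -79.7] w [ 0.007 -0.028 -0.055] deg 3.5 pos [0.5892 0.0918 0.1464] j [-0.55  0.32  0.18  2.1   0.46  0.45 -2.06] F [ 1.2 -0.9  0.3] w 0.751 t 22.1
```

View pics/w8.png

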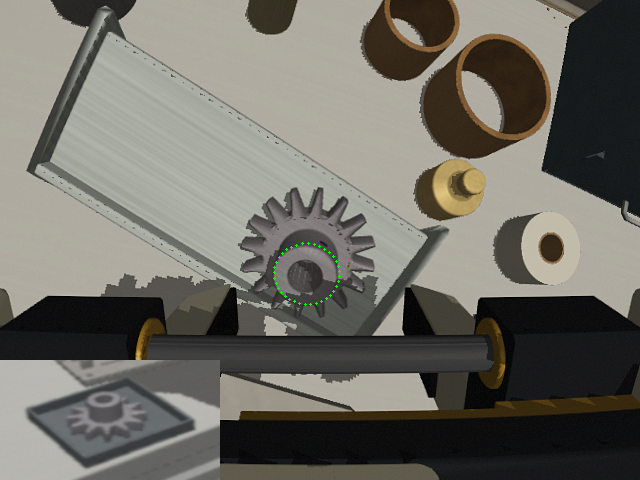

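The tray gear lies flat with its hub up (inset). The 16-tooth gear's hub is at (305,275), so I shift about 1.5 mm and go down.

Request:
carry_out(
  increments=[-1,3,-12,0.004,-0.014,-0.028,0,0,-12,0.003,-0.014,-0.027,6,-2,-14,0,0,0,6,-2,-14,0,0,0,0,0,0,0,0,0],
)

```text
clock: 22.82
position: [0.6001, 0.0899, 0.093]
ee_rot: [2.89, 0.323, 0.589]
force: [0.1, 0.0, -0.2]
width: 0.753
gripper_force: 0.0
```

Run:
```python
from h import *
delta(np.array([.6027,.0901,.0898])-.024*ax,Rrack(30))
```

```text
d mm [ 12.3  -2.8 -24.9] w [ 0.001 -0.001  0.001] deg 0.1 pos [0.6001 0.0899 0.093 ] j [-0.63  0.43  0.29  2.14  0.56  0.29 -2.25] F [ 0.1  0.  -0.2] w 0.753 t 22.82
```

Request:
carry_out(
  increments=[6,-1,-12,0,0,0,6,-2,-12,0,0,0,0,0,0,0,0,0],
)

```text
clock: 23.2
position: [0.6118, 0.0873, 0.0689]
ee_rot: [2.89, 0.323, 0.589]
force: [-0.5, 0.2, -0.7]
width: 0.752
gripper_force: 0.0
```

Request:
carry_out(
  increments=[0,0,0,0,0,0,0,0,0,0,0,0,0,0,0,0,0,0,0,0,0,0,0,0,0,0,0,0,0,0],
  grip=1,
  newtons=40,
)

```text
clock: 23.82
position: [0.6119, 0.0883, 0.0703]
ee_rot: [2.891, 0.324, 0.592]
force: [-2.9, 1.0, 3.9]
width: 0.402
gripper_force: 40.0
```

Request:
carry_out(
  increments=[-6,2,14,0,0,0,-6,2,14,0,0,0,-6,2,14,0,0,0,-6,2,20,0,0,0,0,0,40,0,0,0,0,0,40,0,0,0,0,0,0,0,0,0],
)

```text
clock: 24.7
position: [0.5893, 0.0965, 0.2163]
ee_rot: [2.892, 0.322, 0.601]
force: [0.4, 0.3, -3.5]
width: 0.404
gripper_force: 40.0
```

Run:
```python
from h import *
delta([.50,-.29,.24],Rdown(0))
```

```text
d mm [ -89.3 -386.5   23.7] w [ 0.172  0.407 -0.218] deg 28.2 pos [0.5893 0.0965 0.2163] j [-0.58  0.22  0.18  2.03  0.44  0.6  -2.09] F [ 0.4  0.3 -3.5] w 0.404 t 24.7
```

Request:
carry_out(
  increments=[-11,-53,6,0.022,0.051,-0.027,-11,-53,6,0.022,0.051,-0.027,-11,-53,6,0.022,0.051,-0.027,-11,-53,6,0.021,0.051,-0.027,-10,-53,6,0.021,0.051,-0.027,-10,-53,4,0.021,0.051,-0.027,-10,-53,0,0.021,0.051,-0.028,-10,-52,0,0.022,0.05,-0.028,0,0,0,0,0,0,0,0,0,0,0,0],
)

```text
clock: 25.95
position: [0.5034, -0.3264, 0.2449]
ee_rot: [3.141, 0.003, -0.012]
force: [0.4, 0.3, -3.6]
width: 0.408
gripper_force: 40.0
```

Run:
```python
from h import *
import pickle
delta([.585,-.327,.10],Rdown(0))
c=vision.calibration("wrist");im=vision.get_image("wrist")[:,:,::-1].copy();cv2.imwrite("pics/w9.png",im);pickle.dump(c,open("w9.pkl","wb"))
```

```text
d mm [  81.6   -0.6 -144.9] w [ 0.001 -0.008 -0.002] deg 0.5 pos [ 0.5034 -0.3264  0.2449] j [ 0.24  0.39  0.34  1.63 -0.13  1.16 -0.96] F [ 0.4  0.3 -3.6] w 0.408 t 25.95
```

View pics/w9.png

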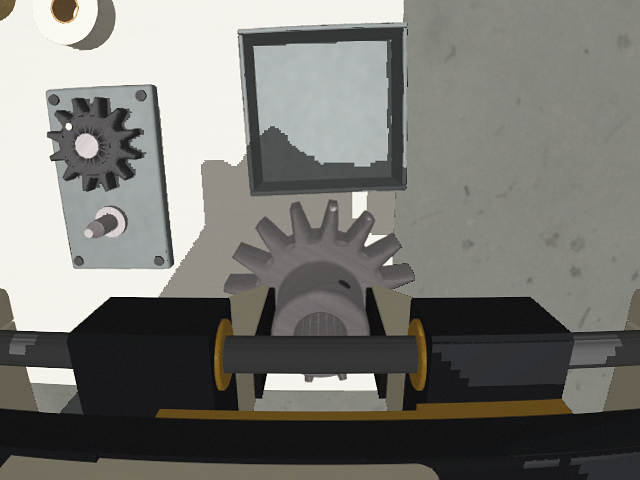

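The box rim corners are at (238,30), (408,23), (407,188) and (250,195). The gear is held straight.

Run:
```python
from h import *
import pickle
c=pickle.load(open("w9.pkl","rb"))
P=np.array([onz(c,p,.060) for p in ((238,30),(408,23),(407,188),(250,195))]);m=P.mean(0);print(P.round(4),m.round(4))
Q=np.array([onz(c,p,.004) for p in ((254,46),(389,40),(387,163))]);print("floor",Q.round(4))
delta([m[0],m[1],.028],Rdown(3))
```

```text
[[ 0.6456 -0.2633  0.06  ]
 [ 0.651  -0.3932  0.06  ]
 [ 0.5233 -0.3985  0.06  ]
 [ 0.5171 -0.2679  0.06  ]] [ 0.5842 -0.3307  0.06  ]
floor [[ 0.6425 -0.267   0.004 ]
 [ 0.6478 -0.3876  0.004 ]
 [ 0.5379 -0.3898  0.004 ]]
d mm [  80.4   -5.1 -217.2] w [ 0.001 -0.007  0.049] deg 2.8 pos [ 0.5038 -0.3256  0.2452] j [ 0.24  0.39  0.34  1.63 -0.13  1.16 -0.96] F [ 0.1  0.4 -2.9] w 0.406 t 26.0
```

Run:
```python
from h import *
D=vision.calibration("side");S=vision.calibration("scene")
for p in ((468,347),(430,262)): print(onz(D,p,0).round(3))
for p in ((285,213),(305,213),(365,200)): print(onz(S,p,0).round(3))
```

```text
[ 0.743 -0.324  0.   ]
[ 0.757 -0.048  0.   ]
[ 0.824 -0.112  0.   ]
[ 0.788 -0.157  0.   ]
[ 0.743 -0.352  0.   ]
```

Request:
carry_out(
  increments=[37,-3,0,0,-0.007,0.025,37,-2,0,0,0,0.024,0,0,-50,0,0,0,0,0,-50,0,0,0,0,0,-50,0,0,0,0,0,-35,0,0,0,0,0,-15,0,0,0,0,0,0,0,0,0],
)

```text
clock: 27.0
position: [0.578, -0.3309, 0.0458]
ee_rot: [3.14, 0.082, 0.0]
force: [0.3, -0.1, -3.0]
width: 0.405
gripper_force: 40.0
```

Request:
carry_out(
  increments=[0,0,-4,0,0,0,0,0,-4,0,0,0,0,0,0,0,0,0],
)

```text
clock: 27.38
position: [0.5781, -0.3322, 0.0384]
ee_rot: [3.139, 0.08, 0.002]
force: [-0.1, -0.2, -4.1]
width: 0.404
gripper_force: 40.0
```

Request:
carry_out(
  increments=[0,0,-3,0,0,0,0,0,-3,0,0,0,0,0,0,0,0,0],
)

```text
clock: 27.75
position: [0.5777, -0.332, 0.0316]
ee_rot: [3.139, 0.08, 0.001]
force: [-1.0, -0.1, -3.2]
width: 0.403
gripper_force: 40.0
```

Request:
carry_out(
  increments=[0,0,-2,0,0,0,0,0,0,0,0,0],
)

```text
clock: 28.0
position: [0.5778, -0.3321, 0.0298]
ee_rot: [3.139, 0.08, 0.001]
force: [-0.5, 0.1, -3.2]
width: 0.408
gripper_force: 40.0
```

Request:
carry_out(
  increments=[0,0,-1.5,0,0,0,0,0,0,0,0,0],
)

```text
clock: 28.25
position: [0.5781, -0.3322, 0.0287]
ee_rot: [3.139, 0.08, 0.002]
force: [-0.0, -0.7, -1.8]
width: 0.401
gripper_force: 40.0
```

Request:
carry_out(
  increments=[0,0,-1.5,0,0,0,0,0,0,0,0,0],
)

```text
clock: 28.5
position: [0.5782, -0.3322, 0.0286]
ee_rot: [3.139, 0.08, 0.003]
force: [-3.8, 2.5, 11.7]
width: 0.407
gripper_force: 40.0
```

Request:
carry_out(
  increments=[0,0,-1,0,0,0,0,0,0,0,0,0],
)

```text
clock: 28.75
position: [0.5783, -0.3323, 0.0285]
ee_rot: [3.139, 0.08, 0.004]
force: [-7.7, 4.7, 20.9]
width: 0.408
gripper_force: 40.0
```

The gear is on the floor, so I release it and rise.

Request:
carry_out(
  increments=[0,0,0,0,0,0,0,0,0,0,0,0,0,0,0,0,0,0],
  grip=0.35,
)

```text
clock: 29.12
position: [0.578, -0.3322, 0.0259]
ee_rot: [3.139, 0.08, 0.002]
force: [0.2, 0.3, -1.0]
width: 0.637
gripper_force: 0.0
```

Request:
carry_out(
  increments=[0,0,15,0,0,0,0,0,25,0,0,0,0,0,50,0,0,0,0,0,60,0,0,0,-20,0,50,0,0,0,-40,0,0,0,0,0,0,0,0,0,0,0],
)

```text
clock: 30.0
position: [0.5152, -0.3334, 0.2281]
ee_rot: [3.138, 0.075, 0.003]
force: [0.8, -0.1, 0.3]
width: 0.647
gripper_force: 0.0
```

Run:
```python
from h import *
c=vision.calibration("wrist");im=vision.get_image("wrist")[:,:,::-1];s=vision.get_image("scene")[:,:,::-1];d=vision.get_image("side")[:,:,::-1]
can=np.zeros((560,800,3),np.uint8);can[:300,:400]=cv2.resize(im,(400,300));can[:300,400:]=cv2.resize(s[180:420,150:470],(400,300));can[300:,:]=cv2.resize(d[170:400,200:600],(800,260))
cv2.imwrite("pics/end.png",can);delta([.5,-.3,.2],Rdown(0))
```

```text
d mm [-18.5  31.9 -26.5] w [ 0.002  0.002 -0.052] deg 3.0 pos [ 0.5185 -0.3319  0.2265] j [ 0.26  0.42  0.32  1.62 -0.15  1.12 -0.9 ] F [-0.6 -0.2  0.3] w 0.647 t 30.15
```

View pics/end.png

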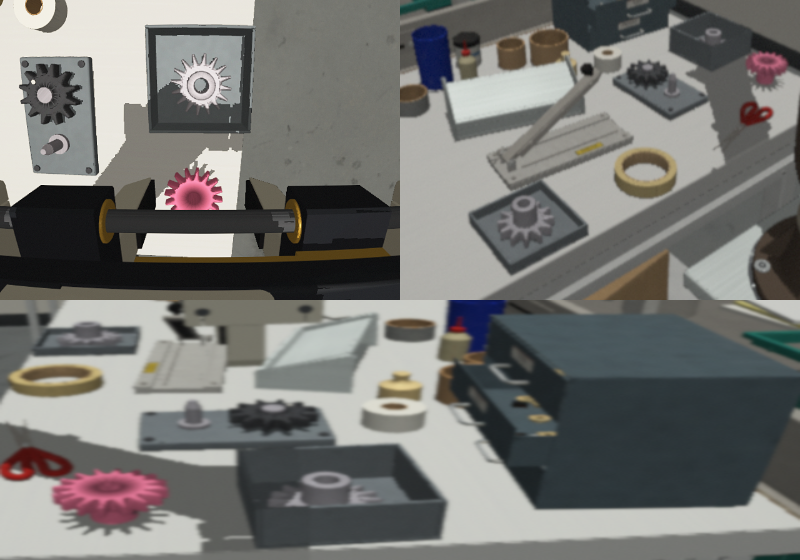

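Both gears lie flat and centred with their hubs up: the 12-tooth in the tray and the 16-tooth in the box. The brass weight and the label roll look unmoved.

```bash
python3 -c "
from cell import arm
print(arm.sign_off())"
```

```text
the job is handed in; nothing more can be done
None
```

The job is handed in at about 30 s on the robot clock, with no verdict returned: the 12-tooth gear drove the master about 62° and now lies in the low tray, and the 16-tooth gear lies in the deep box.

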